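Switch off the vaccine cool box and wedge its front feet clear of the counter

TASK

The cool box needs new pads on its front feet. First switch it off by turning the dial on its lid to the long off mark in the middle of its scale; then slide the levelling wedge, flat on the counter, under the middle of the box's front edge until both front feet are just clear of the counter, by about 5 mm, without shoving the box along. Finish while still gripping the wedge and holding it in place, touching nothing else, and leave the bottle and the roll of tape where they are.

Things in the scene. Friction and masses are not known exactly. Their poses are not given: they have to be found in the camera images.
- coolbox: closed blue cool box, white lid, loose, about 2 kg: 200 mm deep (x), 300 wide (y), lid top 188 above the counter, overhanging 5 all round. Origin: centre of its plan at the undersides of its feet. x points from its front (facing the robot) to its rear, z up. Four rubber feet, 24 mm across, 12 high, at x +-80, y +-120: they hold fast, the box tips about the rear ones when its front is lifted.
- front_edge (a point): middle of the lower front edge of the box's body, 100 mm in front of the box's origin (at its x = -100 mm), 12 mm above the counter while it stands on its feet; the underside is flat, smooth and open behind it. Axes as the box's. The wedge goes under here.
- front_left_foot (a point): centre of the underside of the box's front foot on the +y side: height 0 while it stands on the counter, its height is the clearance under the foot
- front_right_foot (a point): the same for the front foot on the -y side
- dial_grip (a point): middle of the bar of the black dial on the lid, 216 mm above the counter, at x -45, y -75 mm from the box's origin. Bar 42 mm long, 13 thick; the point lies 13 below its top and 17 above the round skirt (48 across) under it; the grey scale plate (88 across) is 24 below the point. The x axis runs along the bar to its pointer end (white line).
- dial (a joint): dial angle in rad, clockwise from above positive: 0 is off (pointer to the rear of the box, at the long white mark in mid-scale), negative is cooling (pointer turned to the box's left, +y), positive is warming; short marks every 20 degrees, ends at +-1.45. It starts on the cooling side, between -1.3 and -0.5, turns at 0.03 N m and stays where left.
- wedge_grip (a point): centre of the grip bar of the grey plastic wedge, 18 mm above its flat underside. Bar 80 mm long, 24 wide, 36 high, its sides bare from 40 mm behind this point to 26 ahead. x points along the wedge to its thin tip, z up. Ahead of the bar a ramp 44 mm wide falls 1 in 5 from 23 mm high (40 mm ahead of this point) to 3 mm at the tip (140 mm ahead). 140 g in all.
- wedge_tip (a point): middle of the wedge's thin tip at its underside; axes as the wedge's. The ramp meets the box's front edge when the tip is 45 mm past it; from there every 5 mm of push raises that edge by 1 mm and the front feet by about 0.9 mm, against 5 to 12 N as long as the wedge is not pressed down; it slides easily on the counter and stays under the box.
- bottle: glass bottle with a white spray head, 62 mm across, 159 mm high; origin at its foot. Leave it alone. It and the wedge lie one to the left and one to the right of the space before the box.
- tape: roll of white tape lying flat, 68 mm across, 25 mm high; origin at its underside. Leave it alone.
Not all that is in view belongs to the job. What is shaped like the part that bears wedge_grip but green is not meant.

How it is judged:
By the outcome, as a careful person would: the job done as asked, in the order asked, and still so for the second after the job is handed in, while the arm keeps its last pose, push and grip.
It also fails if it takes over 58 s, if anything falls off the work surface, if the arm or the gripper's body presses on something with over 40 N, if the wrist force passes 120 N, or if a joint passes its speed limit or range.

ROBOT

A 6-joint arm with a two-finger parallel gripper is mounted at the origin on the work surface. World frame = base frame: x ahead of the robot, y to its left, z up, the work surface at z = 0. Lengths are in m, angles in rad, forces in N, time in s.
With the tool pointing down it reaches from about 0.275 to 1 m from the base axis. Payload 8.4 kg.
Tool frame: the origin (TCP) lies at the very end of the fingers, on their centre line; the grasp point (between the pads) lies 19 mm behind it; z points along the fingers, y is the line along which they close (so a half turn about z gives the same grasp; the last joint's range is limited). The gripper opens to 85 mm and grips with 20 to 120 N. Pads are 22 mm wide; open, the fingers measure 114 mm over their backs; the gripper's body (76 mm by 85 mm) begins 54 mm behind the grasp point. The pads swing forward as they close: fully open they stand 13 mm farther back than shut.
Start: joints at [-1.254, 0.353, 1.633, -0, 1.155, -0.002], TCP at [0.196, -0.594, 0.231] pointing down, gripper open.
Joint ranges: [-2.63, 2.63], [-0.92, 2.1], [0.06, 2.66], [-1.3, 4.44], [0, 2.69], [-3.02, 3.02]. Speed limits (rad/s): [2.22, 2.22, 2.79, 3.14, 3.14, 3.14].

INTERFACE

Orientations are given as a rotation vector (axis times angle).
In Python, from rig import ctrl, viewer gives the robot as it stands.
- The arm moves only by the shell command python3 -m creep 'ROWS' [FORCE]. ROWS is text: rows parted by semicolons, each of 7 numbers parted by spaces: the turn, a rotation vector about the tool's x, y, z in rad, then the shift along the tool's x, y, z in cm, then the opening, from -1 (shut) to 1 (fully open). In form: rx ry rz x y z hand; .... A call has exactly 8 rows; each row shifts and turns the commanded pose from where the row before left it, along the tool's axes as they then stand; what a row does not reach is not made up. A row lasts 1/10 s, in which the tool goes at most 50 mm and 8.59 degrees, less where a joint would pass 70% of its speed; a pose out of reach is approached as far as the arm can. A call with a gripper value outside its range is refused whole. The fingers move at their own pace and stop on an object; FORCE is the grip in N (left out, the last holds). Time passes only in rows, so rows that do not move let the fingers close, or fill a call up. It gives the time, the measured TCP pose, the force, the opening and the grip force at its end, in the units of the state.
- ctrl.get_obs(): the state, without advancing time (a new reading comes with each control period).
- viewer.grab_frame(name): name is "scene" or "top"; returns a dict with "img" (480x640x3 uint8, red, green, blue), "z_map" (480x640 float32, m along the optical axis (not along the pixel's ray), 0 where there is no reading), "vertical_fov" (degrees; the focal length in pixels is half the picture's height over the tangent of half this angle, whatever the lens; pixels are square), "cx", "cy" (the principal point, pixels), "rvec" (rotation vector, rad) and "tvec" (3), from world to camera coordinates, as OpenCV has them. Camera axes: x right, y down, z forward; pixel columns grow to the right and rows downward; lengths in m; the calibration is good to about 2 mm. A picture is of the moment at which its call begins.
- ctrl.job_done(): hands the job in; it is judged then, once.
The state is a dict: "clock": time; "joint_positions": joint angles; "joint_vel": joint speeds; "joint_efforts": joint torques, N m; "ee_pos": TCP position; "tcp_rot": TCP orientation; "ft_force": force on the tool from outside, world axes, zero at the start; "torque": the same for the moment, N m; "grip_width": finger opening in m; "finger_force": force on a finger pad.
Only numpy, scipy, OpenCV 4.12 (cv2) and the standard library are available. Lean on these libraries where they do the work, as an engineer would, in place of code of your own. Each camera call takes 0.05 s, during which the arm holds its last target. There are 200 camera calls.

## Working session

There is one attempt and no reset: what is moved stays moved. The work goes in short steps, Python scripts to look and compute and a shell command to move; the robot and the scene stay as the last step left them, time stands still between calls to the robot, and variables do not carry over. Pictures are saved under pics/ and viewed, at most 10 in all, crops included, and the job is handed in when it is done.

```bash
mkdir -p pics; ls; python3 - <<'E'
from rig import ctrl, viewer
import cv2,numpy as np
for n in("scene","top"):
    f=viewer.grab_frame(n); np.savez("pics/%s0.npz"%n,**f)
    cv2.imwrite("pics/%s0.png"%n,f["img"][:,:,::-1])
    print(n,f["vertical_fov"],f["cx"],f["cy"],f["rvec"],f["tvec"])
print(ctrl.get_obs())
E
```

```text
pics
scene 55.56941636287545 322.3574336805605 248.36965922267288 [ 1.01696983  2.82162569 -0.47777775] [ 0.44341024 -0.29900088  1.42183937]
top 51.20240596646788 328.2646269470915 236.5497862663186 [ 2.19484889 -2.13979585  0.10009061] [-0.01090558  0.60757946  1.54668427]
{'clock': 0.1, 'joint_positions': array([-1.25440311e+00,  3.53574153e-01,  1.63408573e+00,  2.70804358e-05,
        1.15520164e+00, -2.37993383e-03]), 'joint_vel': array([ 0.00062682, -0.00121442, -0.00182226, -0.00028153, -0.00095324,
        0.00038531]), 'joint_efforts': array([-1.59977582e-03, -6.06361985e+01, -3.42819500e+01, -6.40106055e-05,
        3.96509204e-03, -2.15841033e-05]), 'ee_pos': array([ 0.19575818, -0.59308512,  0.2306286 ]), 'tcp_rot': array([-3.10053394e+00, -4.98393795e-01,  2.73115271e-04]), 'ft_force': array([-0.56623438,  0.73877563, -0.02169398]), 'torque': array([ 0.02019992, -0.04465906, -0.04492343]), 'finger_force': 0.0, 'grip_width': 0.08587585941797543}
```

View pics/top0.png

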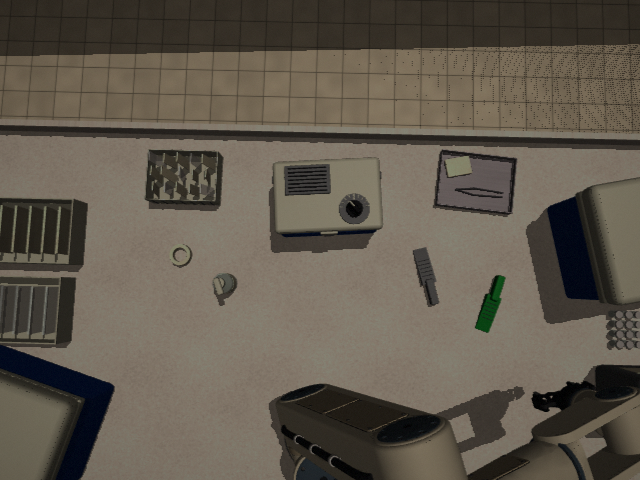

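View pics/scene0.png

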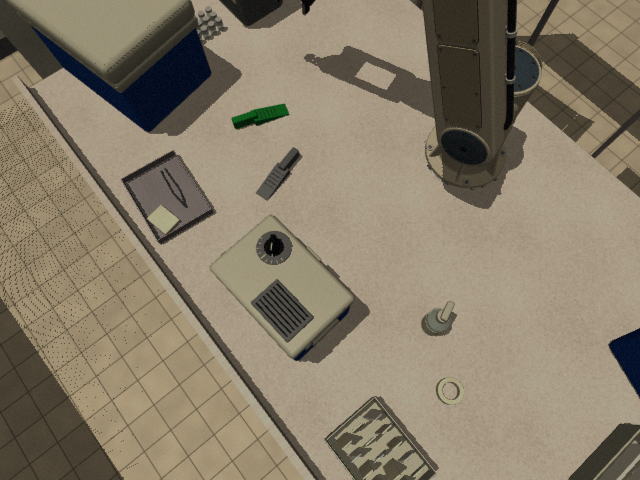

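The top view shows the box lid centred near (328,195), slightly turned, with the dial at (354,208). The grey wedge is at (426,276), its tip at about (420,249) and its bar at the lower end. The bottle is at (224,286), the tape at (181,255), and the green decoy at (490,303).

```bash
cat >h.py <<'E'
import numpy as np,cv2
def cloud(f):
    """world XYZ image (480x640x3) and validity"""
    F=240/np.tan(np.radians(float(f["vertical_fov"]))/2)
    v,u=np.mgrid[:480,:640]; z=f["z_map"]
    P=np.stack([(u-f["cx"])/F*z,(v-f["cy"])/F*z,z],-1)
    R=cv2.Rodrigues(np.array(f["rvec"],float))[0]
    return (P-np.ravel(f["tvec"]))@R, z>0
def rect(pts):
    c,s,a=cv2.minAreaRect((pts[:,:2]*1000).astype(np.float32)); return np.round(c,1),np.round(s,1),round(a,2)
E
python3 - <<'E'
from h import *
for n in("top","scene"):
    f=np.load("pics/%s0.npz"%n); X,ok=cloud(f); img=f["img"].astype(int)
    cnt=X[ok&(abs(X[...,2])<.01)]; print(n,"counter z",np.median(cnt[:,2]))
    near=lambda cx,cy,r:(np.hypot(X[...,0]-cx,X[...,1]-cy)<r)&ok
    if n=="top":
        ctr=lambda u,v:X[v,u]
        b,w,bo,ta,d=[X[v,u] for u,v in((328,205),(426,276),(224,286),(174,255),(354,208))]
        print(b,w,bo,ta,d)
    m=near(*b[:2],.25)&(abs(X[...,2]-.188)<.008); print("lid",rect(X[m]),np.median(X[m][:,2]),m.sum())
    m=near(*d[:2],.045)&(X[...,2]>.218)&(X[...,2]<.24); print("dialtop",rect(X[m]),np.median(X[m][:,2]),m.sum())
    m=near(*w[:2],.13)&(X[...,2]>.006)&(X[...,2]<.05); print("wedge",rect(X[m]),m.sum())
    m=near(*w[:2],.13)&(X[...,2]>.029)&(X[...,2]<.05); print("bar",rect(X[m]),np.median(X[m][:,2]),m.sum())
    m=near(*bo[:2],.08)&(X[...,2]>.02); print("bottle",rect(X[m]),X[m][:,2].max())
    m=near(*ta[:2],.08)&(X[...,2]>.015); print("tape",rect(X[m]))
    # crop of dial
    F=240/np.tan(np.radians(float(f["vertical_fov"]))/2)
    R=cv2.Rodrigues(np.array(f["rvec"],float))[0]
    q=R@np.array([d[0],d[1],.2])+np.ravel(f["tvec"]); u,v=int(F*q[0]/q[2]+f["cx"]),int(F*q[1]/q[2]+f["cy"])
    c=f["img"][v-25:v+25,u-25:u+25,::-1]; print("crop",u,v)
    cv2.imwrite(f"pics/c_{n}.png",cv2.resize(c,(400,400),interpolation=cv2.INTER_CUBIC))
a,b=[cv2.imread(f"pics/c_{n}.png") for n in("top","scene")]; cv2.imwrite("pics/dial0.png",np.hstack([a,b]))
E
```

```text
top counter z -0.0002732122694336416
[0.68234533 0.00635102 0.18756622] [ 0.49191662 -0.30537544  0.02015791] [0.44479933 0.31051671 0.10211535] [0.53860246 0.49539148 0.00519151] [ 0.66884171 -0.06608032  0.22990414]
lid (array([709.6,   9.7]), array([215.3, 307.6]), 4.13) 0.18825711921667646 6714
dialtop (array([674.2, -67.9]), array([40.6, 13.5]), 41.47) 0.22871038933954935 74
wedge (array([ 487. , -305.3]), array([251.1, 247.6]), 76.18) 888
bar (array([ 448.4, -317.3]), array([88.6, 35. ]), 11.68) 0.03542641701101354 198
bottle (array([455.1, 318.8]), array([60.7, 59.8]), 68.8) 0.16623814944000884
tape (array([541.3, 471.9]), array([63.9, 66.7]), 0.74)
crop 353 209
scene counter z 0.000971477676552879
lid (array([713.8,  12.2]), array([208.1, 308.1]), 4.17) 0.1891074709803876 9089
dialtop (array([674.4, -66.3]), array([42.2, 13.4]), 43.44) 0.2295439099815872 102
wedge (array([ 495.6, -308.7]), array([251.7, 235.6]), 75.67) 874
bar (array([ 446.6, -318.6]), array([83.5, 28.2]), 11.63) 0.03627190343046923 195
bottle (array([455.2, 322.1]), array([61.4, 61.2]), 68.8) 0.16547227191175243
tape (array([541.1, 473.7]), array([66.4, 66.7]), 70.85)
crop 274 244
```

View pics/dial0.png

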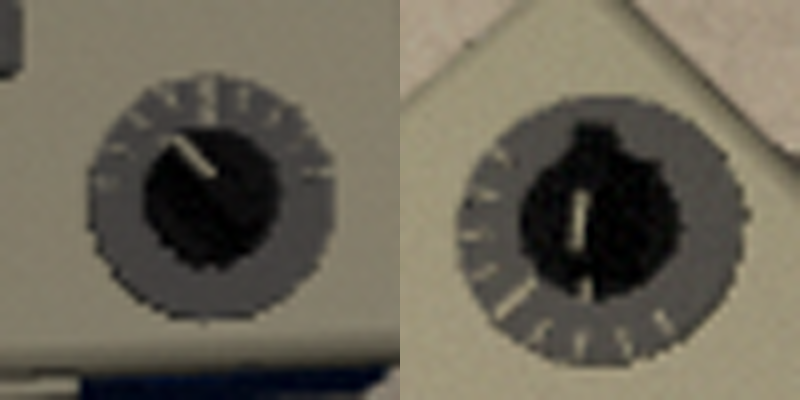

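The dial pointer is about 42° left of world x (top crop: white line from (210,172) to (178,138), long mark straight up). The box yaw is about 4.15°, so the dial stands near -0.67 rad. The dial top measures 42 x 13.5 mm at z 0.229, and its position agrees with the lid-derived one.

```bash
cat >>h.py <<'E'
from scipy.spatial.transform import Rotation as Ro
def go(x,y,z,yaw,pitch=0):
    """print shift (cm, present tool axes) and remaining turn (rotvec, tool axes) to a down pose with tool x at yaw deg"""
    from rig import ctrl
    o=ctrl.get_obs(); R=Ro.from_rotvec(o["tcp_rot"]); p=np.array(o["ee_pos"])
    T=Ro.from_euler("z",yaw,degrees=True)*Ro.from_euler("x",180,degrees=True)*Ro.from_euler("y",pitch,degrees=True)
    d=np.array([x,y,z])-p
    print("t",round(o["clock"],2),"pos",p.round(4),"yaw",round(float(np.degrees(np.arctan2(*R.as_matrix()[[1,0],[0,0]]))),2),"F",np.round(o["ft_force"],1),"w",round(float(o["grip_width"]),4),round(float(o["finger_force"]),1),"j6",np.round(o["joint_positions"],2))
    print("shift before turn cm",(R.inv().apply(d)*100).round(2),"after turn",(T.inv().apply(d)*100).round(2),"turn",(R.inv()*T).as_rotvec().round(4))
E
python3 -c "from h import *; go(.674,-.067,.29,42.5)"
```

```text
t 0.1 pos [ 0.1958 -0.5931  0.2306] yaw 18.26 F [-0.6  0.7 -0. ] w 0.0859 0.0 j6 [-1.25  0.35  1.63  0.    1.16 -0.  ]
shift before turn cm [ 61.9  -34.98  -5.89] after turn [70.8  -6.48 -5.94] turn [-1.20e-03 -3.00e-04 -4.23e-01]
```

```bash
python3 -m creep '0 0 -0.141 0 0 -2 1;0 0 -0.141 0 0 -2 1;0 0 -0.141 0 0 -2 1;0 0 0 3 -0.3 0 1;0 0 0 4.4 -0.4 0 1;0 0 0 4.4 -0.4 0 1;0 0 0 4.4 -0.4 0 1;0 0 0 4.4 -0.4 0 1' 40
python3 -m creep '0 0 0 4.4 -0.4 0 1;0 0 0 4.4 -0.4 0 1;0 0 0 4.4 -0.4 0 1;0 0 0 4.4 -0.4 0 1;0 0 0 4.4 -0.4 0 1;0 0 0 4.4 -0.4 0 1;0 0 0 4.4 -0.4 0 1;0 0 0 4.4 -0.4 0 1'
python3 -c "from h import *; go(.674,-.067,.29,42.5)"
```

```text
clock: 0.9
ee_pos: [0.3356, -0.4388, 0.291]
tcp_rot: [-2.928, -1.138, 0.0]
ft_force: [-0.1, -0.0, 0.1]
grip_width: 0.0852
finger_force: 0.0
clock: 1.7
ee_pos: [0.5736, -0.1773, 0.291]
tcp_rot: [-2.928, -1.139, 0.001]
ft_force: [-0.2, -1.1, 0.4]
grip_width: 0.0855
finger_force: 0.0
t 1.7 pos [ 0.5736 -0.1773  0.291 ] yaw 42.51 F [-0.2 -1.1  0.4] w 0.0855 0.0 j6 [-0.3   0.26  1.62 -0.    1.26  0.53]
shift before turn cm [14.85 -1.35  0.1 ] after turn [14.85 -1.35  0.1 ] turn [-0.0004  0.0004  0.0002]
```

```bash
python3 -m creep '0 0 0 4 -0.4 0 1;0 0 0 4 -0.4 0 1;0 0 0 4 -0.3 0 1;0 0 0 2 -0.2 0 1;0 0 0 0.9 0 0 1;0 0 0 0 0 0 1;0 0 0 0 0 0 1;0 0 0 0 0 0 1'
python3 - <<'E'
from h import *
from rig import viewer
go(.6742,-.067,.203,42.5)
for n in("top","scene"):
    f=viewer.grab_frame(n); F=240/np.tan(np.radians(float(f["vertical_fov"]))/2)
    R=cv2.Rodrigues(np.array(f["rvec"],float))[0]
    q=R@np.array([.674,-.067,.24])+np.ravel(f["tvec"]); u,v=int(F*q[0]/q[2]+f["cx"]),int(F*q[1]/q[2]+f["cy"])
    c=f["img"][v-60:v+60,u-60:u+60,::-1]
    cv2.imwrite(f"pics/c_{n}.png",cv2.resize(c,(400,400),interpolation=cv2.INTER_CUBIC))
a,b=[cv2.imread(f"pics/c_{n}.png") for n in("top","scene")]; cv2.imwrite("pics/dial1.png",np.hstack([a,b]))
E
```

```text
clock: 2.5
ee_pos: [0.6731, -0.07, 0.2914]
tcp_rot: [2.929, 1.137, -0.001]
ft_force: [-0.6, 0.0, -0.1]
grip_width: 0.0853
finger_force: 0.0
t 2.5 pos [ 0.6731 -0.07    0.2914] yaw 42.43 F [-0.6  0.  -0.1] w 0.0853 0.0 j6 [-0.11  0.39  1.45 -0.    1.31  0.72]
shift before turn cm [ 0.29 -0.14  8.84] after turn [ 0.28 -0.14  8.84] turn [ 0.      0.0004 -0.0013]
```

View pics/dial1.png

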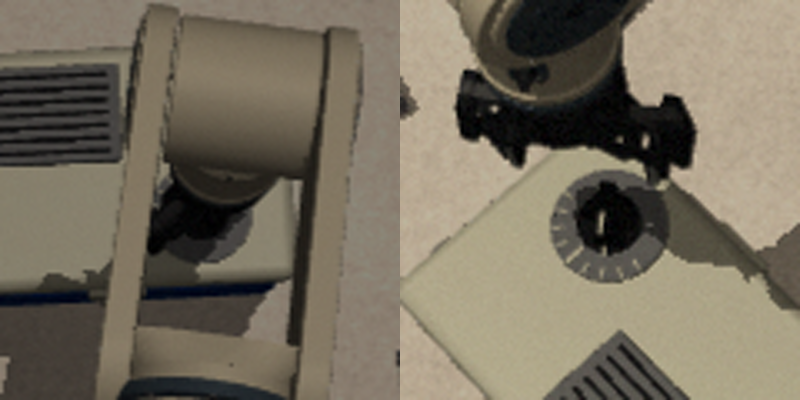

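The scene crop shows the fingers above the dial, one on each side of the bar (bar at (605,220)), with nothing blocking the descent. I'll go down and grip gently.

```bash
python3 -m creep '0 0 0 0.29 -0.14 2 1;0 0 0 0 0 2.5 1;0 0 0 0 0 2.5 1;0 0 0 0 0 1.6 1;0 0 0 0 0 0 1;0 0 0 0 0 0 0.3;0 0 0 0 0 0 -0.2;0 0 0 0 0 0 -0.4' 20
python3 -m creep '0 0 0 0 0 0 -0.6;0 0 0 0 0 0 -0.8;0 0 0 0 0 0 -1;0 0 0 0 0 0 -1;0 0 0 0 0 0 -1;0 0 0 0 0 0 -1;0 0 0 0 0 0 -1;0 0 0 0 0 0 -1' 20
python3 -c "from h import *; go(.6742,-.067,.205,4.15)"
```

```text
clock: 3.4
ee_pos: [0.6758, -0.0658, 0.2067]
tcp_rot: [2.927, 1.138, 0.003]
ft_force: [0.4, 0.4, 0.2]
grip_width: 0.0441
finger_force: 0.0
clock: 4.2
ee_pos: [0.6751, -0.0653, 0.206]
tcp_rot: [-2.928, -1.139, -0.001]
ft_force: [-2.1, 1.8, 5.9]
grip_width: 0.0124
finger_force: 24.2
t 4.2 pos [ 0.6751 -0.0653  0.206 ] yaw 42.51 F [-2.1  1.8  5.9] w 0.0124 24.2 j6 [-0.1   0.46  1.53  0.    1.15  0.73]
shift before turn cm [-0.18  0.06  0.1 ] after turn [-0.1   0.16  0.1 ] turn [-3.000e-04 -4.000e-04  6.695e-01]
```

```bash
python3 -m creep '0 0 0.06 0 0 0 -1;0 0 0.11 0 0 0 -1;0 0 0.11 0 0 0 -1;0 0 0.11 0 0 0 -1;0 0 0.11 0 0 0 -1;0 0 0.11 0 0 0 -1;0 0 0.06 0 0 0 -1;0 0 0 0 0 0 -1'
python3 -c "from h import *; go(.6742,-.067,.205,4.15)"
```

```text
clock: 5.0
ee_pos: [0.6753, -0.0659, 0.2059]
tcp_rot: [3.139, 0.109, 0.001]
ft_force: [-1.4, -0.4, 5.0]
grip_width: 0.0126
finger_force: 24.1
t 5.0 pos [ 0.6753 -0.0659  0.2059] yaw 3.99 F [-1.4 -0.4  5. ] w 0.0126 24.1 j6 [-0.1   0.46  1.53 -0.    1.15  1.4 ]
shift before turn cm [-0.12  0.1   0.09] after turn [-0.12  0.1   0.09] turn [ 0.0005 -0.0007 -0.0027]
```

```bash
python3 -m creep '0 0 0 0 0 0 -0.5;0 0 0 0 0 0 0;0 0 0 0 0 0 0.5;0 0 0 0 0 0 1;0 0 0 0 0 -1 1;0 0 0 0 0 -2.5 1;0 0 0 0 0 -3 1;0 0 0 0 0 -3 1'
python3 -c "from h import *; go(.433,-.321,.20,11.65)"
```

```text
clock: 5.8
ee_pos: [0.675, -0.0657, 0.3019]
tcp_rot: [3.14, 0.113, -0.0]
ft_force: [0.7, -0.2, 1.2]
grip_width: 0.0854
finger_force: 0.0
t 5.8 pos [ 0.675  -0.0657  0.3019] yaw 4.12 F [ 0.7 -0.2  1.2] w 0.0854 0.0 j6 [-0.1   0.38  1.43 -0.    1.33  1.4 ]
shift before turn cm [-25.97  23.73  10.19] after turn [-28.86  20.12  10.19] turn [ 0.      0.     -0.1315]
```

```bash
python3 -m creep '0 0 0 -3.3 3 0 1;0 0 0 -3.3 3 0 1;0 0 0 -3.3 3 0 1;0 0 0 -3.3 3 0 1;0 0 0 -3.3 3 1 1;0 0 0 -3.3 3 2 1;0 0 0 -3.3 3 2 1;0 0 0 -2.9 2.7 2 1' 
python3 -m creep '0 0 -0.131 0 0 2 1;0 0 0 0 0 1 1;0 0 0 0 0 0 1;0 0 0 0 0 0 1;0 0 0 0 0 0 1;0 0 0 0 0 0 1;0 0 0 0 0 0 1;0 0 0 0 0 0 1'
cat >>h.py <<'E'
def look(tag):
    from rig import viewer
    r={}
    for n in("top","scene"):
        f=viewer.grab_frame(n); np.savez(f"pics/{n}{tag}.npz",**f); cv2.imwrite(f"pics/{n}{tag}.png",f["img"][:,:,::-1]); r[n]=f
    return r
def crop(f,p,h,size=400):
    F=240/np.tan(np.radians(float(f["vertical_fov"]))/2); R=cv2.Rodrigues(np.array(f["rvec"],float))[0]
    q=R@np.array(p)+np.ravel(f["tvec"]); u,v=int(F*q[0]/q[2]+f["cx"]),int(F*q[1]/q[2]+f["cy"])
    c=f["img"][max(v-h,0):v+h,max(u-h,0):u+h,::-1]
    return cv2.resize(c,(size,size),interpolation=cv2.INTER_CUBIC)
def measure(r):
    for n,f in r.items():
        X,ok=cloud(f); near=lambda cx,cy,d:(np.hypot(X[...,0]-cx,X[...,1]-cy)<d)&ok
        m=near(.7135,.011,.2)&(abs(X[...,2]-.19)<.012)&~near(.674,-.067,.05)
        A=np.c_[X[m][:,:2]-[.7135,.011],np.ones(m.sum())]; c=np.linalg.lstsq(A,X[m][:,2],rcond=None)[0]
        print(n,"lid",rect(X[m]),"plane slope deg",np.degrees(c[:2]).round(2),"z",c[2].round(4),m.sum())
        m=near(.674,-.067,.045)&(X[...,2]>.218)&(X[...,2]<.245)
        if m.sum()>20: print(n,"dial",rect(X[m]),m.sum())
E
python3 - <<'E'
from h import *
go(.433,-.321,.12,11.65)
r=look(2); measure(r)
for n,f in r.items():
    X,ok=cloud(f); m=ok&(np.hypot(X[...,0]-.4475,X[...,1]+.318)<.05)&(X[...,2]>.029)&(X[...,2]<.042); print(n,"bar",rect(X[m]) if m.sum()>5 else 0,m.sum())
cv2.imwrite("pics/v2.png",np.hstack([crop(r["top"],[.674,-.067,.2],25),crop(r["scene"],[.45,-.32,.05],60)]))
E
```

```text
clock: 6.6
ee_pos: [0.4314, -0.3221, 0.2307]
tcp_rot: [3.138, 0.112, 0.002]
ft_force: [1.0, -0.0, -0.7]
grip_width: 0.0858
finger_force: 0.0
clock: 7.4
ee_pos: [0.433, -0.3206, 0.2006]
tcp_rot: [3.125, 0.318, 0.001]
ft_force: [-0.1, 0.2, 0.3]
grip_width: 0.0851
finger_force: 0.0
t 7.4 pos [ 0.433  -0.3206  0.2006] yaw 11.62 F [-0.1  0.2  0.3] w 0.0851 0.0 j6 [-0.64  0.25  1.85 -0.    1.04  0.73]
shift before turn cm [-0.01  0.03  8.06] after turn [-0.01  0.03  8.06] turn [ 0.0004 -0.0003 -0.0005]
top lid (array([711.4,   9.6]), array([213.1, 308.6]), 4.0) plane slope deg [1.25 0.62] z 0.1885 6644
top dial (array([674. , -68.5]), array([43.1, 13.1]), 5.63) 73
scene lid (array([711.1,  11.8]), array([213.9, 309.4]), 4.02) plane slope deg [0.89 0.44] z 0.1896 9352
scene dial (array([673.7, -66.1]), array([42.7, 13.9]), 5.17) 111
top bar (array([ 460.5, -321.6]), array([69.3, 39. ]), 27.98) 117
scene bar (array([ 445.5, -321.5]), array([78.9, 29.7]), 14.84) 191
```

View pics/v2.png

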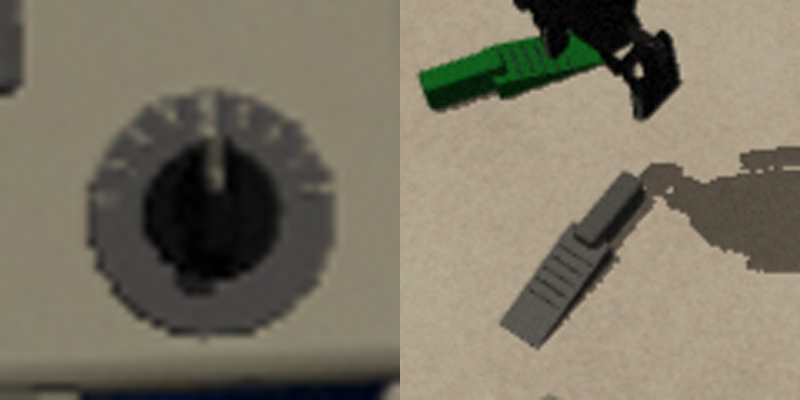

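The dial's white line now points at the long mark (left crop (215,180) to (210,105)), and the box has not moved. The wedge (right crop) has its bar at (612,210) and its tip at (520,335), clear of the gripper and the green decoy. Next I descend and grip.

```bash
python3 -m creep '0 0 0 0 0 3 1;0 0 0 0 0 4 1;0 0 0 0 0 4 1;0 0 0 0 0 4 1;0 0 0 0 0 3 1;0 0 0 0 0 1.6 1;0 0 0 0 0 0 0.6;0 0 0 0 0 0 0.2' 40
python3 -m creep '0 0 0 0 0 0 0;0 0 0 0 0 0 -0.2;0 0 0 0 0 0 -0.4;0 0 0 0 0 0 -0.6;0 0 0 0 0 0 -1;0 0 0 0 0 0 -1;0 0 0 0 0 0 -1;0 0 0 0 0 0 -1' 60
python3 -c "from h import *; go(.433,-.321,.01,11.65)"
```

```text
clock: 8.3
ee_pos: [0.4329, -0.3208, 0.0045]
tcp_rot: [-3.125, -0.318, 0.0]
ft_force: [0.1, 0.1, 0.4]
grip_width: 0.059
finger_force: 0.0
clock: 9.1
ee_pos: [0.4334, -0.3212, 0.0054]
tcp_rot: [3.124, 0.318, 0.002]
ft_force: [-0.7, 0.8, 9.0]
grip_width: 0.0229
finger_force: 58.4
t 9.1 pos [ 0.4334 -0.3212  0.0054] yaw 11.62 F [-0.7  0.8  9. ] w 0.0229 58.4 j6 [-0.64  0.54  1.97 -0.    0.63  0.73]
shift before turn cm [-0.03 -0.03 -0.46] after turn [-0.04 -0.03 -0.46] turn [ 0.0014 -0.0012 -0.0005]
```

```bash
python3 -m creep '0 0 0 0 0 -0.5 -1;0 0 0.05 0 0 -0.5 -1;0 0 0.081 0 0 0 -1;0 0 0 0.2 -3 0 -1;0 0 0 0.3 -4 0 -1;0 0 0 0.3 -4 0 -1;0 0 0 0.3 -4 0 -1;0 0 0 0.3 -4 0 -1' 
python3 -m creep '0 0 0 0.3 -4 0 -1;0 0 0 0.3 -4 0 -1;0 0 0 0.3 -3 0 -1;0 0 0 0 -1 0 -1;0 0 0 0 0 0 -1;0 0 0 0 0 0 -1;0 0 0 0 0 0 -1;0 0 0 0 0 0 -1' 
python3 - <<'E'
from h import *
go(.4343,-.0092,.006,4.1)
r=look(3); measure(r)
for n,f in r.items():
    X,ok=cloud(f); m=ok&(abs(X[...,0]-.545)<.06)&(abs(X[...,1])<.05)&(X[...,2]>.008)&(X[...,2]<.05); print(n,"ramp",rect(X[m]) if m.sum()>5 else 0,m.sum(),"maxx",np.sort(X[m][:,0])[-5:], X[m][:,2].min())
cv2.imwrite("pics/v3.png",np.hstack([crop(r["top"],[.55,0,.05],60),crop(r["scene"],[.55,0,.05],60)]))
E
```

```text
clock: 9.9
ee_pos: [0.4329, -0.1288, 0.0147]
tcp_rot: [3.139, 0.112, 0.001]
ft_force: [-0.1, 0.5, -1.1]
grip_width: 0.0232
finger_force: 59.1
clock: 10.7
ee_pos: [0.4335, -0.0109, 0.0143]
tcp_rot: [3.14, 0.11, 0.0]
ft_force: [-0.3, -0.1, -0.9]
grip_width: 0.0232
finger_force: 59.2
t 10.7 pos [ 0.4335 -0.0109  0.0143] yaw 4.02 F [-0.3 -0.1 -0.9] w 0.0232 59.2 j6 [-0.03  0.42  2.19 -0.    0.53  1.47]
shift before turn cm [ 0.09 -0.16  0.83] after turn [ 0.09 -0.16  0.83] turn [ 0.0001 -0.     -0.0013]
top lid (array([710. ,   9.4]), array([215.5, 308.5]), 4.27) plane slope deg [1.13 0.59] z 0.1886 6623
top dial (array([674.2, -68.4]), array([42.5, 12.8]), 5.17) 71
scene lid (array([711.2,  11.9]), array([214. , 308.9]), 4.15) plane slope deg [0.83 0.45] z 0.1896 9356
scene dial (array([673.7, -66.4]), array([42. , 14.1]), 3.73) 111
top ramp (array([540.1,  -2.1]), array([ 86.8, 109.4]), 83.09) 438 maxx [0.58360067 0.5859996  0.58916148 0.59026614 0.59287905] 0.00816097388355962
scene ramp (array([530. ,  -2.9]), array([90.4, 45.2]), 5.1) 518 maxx [0.57359017 0.57395533 0.57416965 0.57458953 0.57481981] 0.00839525019550743
```

View pics/v3.png

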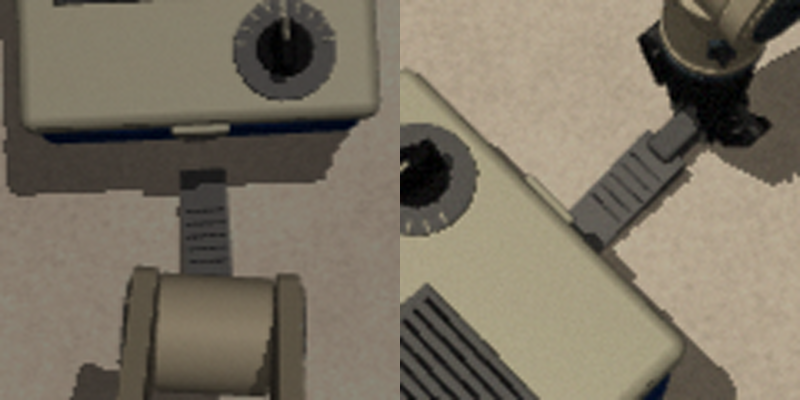

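The top crop shows the tip at about (203,171), aligned and level with the middle of the blue front (lower edge near (200,137), clasp at (200,130)). I'll back-project both the tip and the edge, which gives the gap between them directly.

```bash
python3 - <<'E'
from h import *
f=np.load("pics/top3.npz"); F=240/np.tan(np.radians(float(f["vertical_fov"]))/2); R=cv2.Rodrigues(np.array(f["rvec"],float))[0]; t=np.ravel(f["tvec"])
q=R@np.array([.55,0,.05])+t; u0,v0=int(F*q[0]/q[2]+f["cx"])-60,int(F*q[1]/q[2]+f["cy"])-60
def bp(u,v,z):
    d=R.T@np.array([(u-f["cx"])/F,(v-f["cy"])/F,1]); c=-R.T@t; return (c+d*(z-c[2])/d[2])[:2]*1000
ex=np.array([np.cos(np.radians(4.1)),np.sin(np.radians(4.1))]); ey=np.array([-ex[1],ex[0]])
C=np.array([713.5,10.8])
P=lambda u,v,z:(lambda w:print((u,v),w.round(1),"box frame",((w-C)@ex).round(1),((w-C)@ey).round(1)))(bp(u0+u*.3,v0+v*.3,z))
P(181,171,.012);P(226,171,.012);P(45,142,.012);P(200,139,.012);P(330,128,.012)
im=f["img"].astype(int)
for col in (40,60,75):  # column profile
    print(u0+col,[(v0+k,tuple(im[v0+k,u0+col])) for k in range(34,56)])
E
```

```text
(181, 171) [581.1  19.7] box frame -131.4 18.4
(226, 171) [582.2 -23.2] box frame -133.4 -24.5
(45, 142) [605.6 150.4] box frame -97.6 147.0
(200, 139) [612.2   2.4] box frame -101.6 -1.1
(330, 128) [ 625.9 -121.5] box frame -96.8 -125.7
309 [(228, (np.int64(122), np.int64(116), np.int64(97))), (229, (np.int64(106), np.int64(101), np.int64(86))), (230, (np.int64(92), np.int64(87), np.int64(75))), (231, (np.int64(52), np.int64(51), np.int64(42))), (232, (np.int64(38), np.int64(35), np.int64(32))), (233, (np.int64(5), np.int64(16), np.int64(34))), (234, (np.int64(3), np.int64(9), np.int64(26))), (235, (np.int64(8), np.int64(12), np.int64(27))), (236, (np.int64(47), np.int64(45), np.int64(45))), (237, (np.int64(67), np.int64(60), np.int64(53))), (238, (np.int64(70), np.int64(62), np.int64(55))), (239, (np.int64(71), np.int64(64), np.int64(57))), (240, (np.int64(69), np.int64(62), np.int64(56))), (241, (np.int64(69), np.int64(63), np.int64(56))), (242, (np.int64(68), np.int64(61), np.int64(54))), (243, (np.int64(67), np.int64(60), np.int64(53))), (244, (np.int64(66), np.int64(60), np.int
[... 1824 characters left out ...]
69), np.int64(62), np.int64(55))), (237, (np.int64(67), np.int64(62), np.int64(54))), (238, (np.int64(70), np.int64(62), np.int64(56))), (239, (np.int64(69), np.int64(63), np.int64(56))), (240, (np.int64(67), np.int64(61), np.int64(53))), (241, (np.int64(71), np.int64(65), np.int64(57))), (242, (np.int64(71), np.int64(64), np.int64(56))), (243, (np.int64(71), np.int64(65), np.int64(55))), (244, (np.int64(69), np.int64(61), np.int64(53))), (245, (np.int64(69), np.int64(60), np.int64(53))), (246, (np.int64(70), np.int64(63), np.int64(56))), (247, (np.int64(69), np.int64(62), np.int64(55))), (248, (np.int64(69), np.int64(63), np.int64(55))), (249, (np.int64(136), np.int64(131), np.int64(117)))]
```

```bash
python3 -m creep '0 0 0 0 -0.2 0.4 -1;0 0 0 0 0 0.35 -1;0 0 0 0 0 0 -1;0 0 0 0 0 0 -1;0 0 0 0 0 0 -1;0 0 0 0 0 0 -1;0 0 0 0 0 0 -1;0 0 0 0 0 0 -1' 
python3 -c "from h import *; go(.4343,-.0092,.006,4.1)"
```

```text
clock: 11.6
ee_pos: [0.4334, -0.0079, 0.0068]
tcp_rot: [3.14, 0.113, 0.0]
ft_force: [0.0, -0.3, -2.1]
grip_width: 0.0235
finger_force: 59.2
t 11.6 pos [ 0.4334 -0.0079  0.0068] yaw 4.12 F [ 0.  -0.3 -2.1] w 0.0235 59.2 j6 [-0.02  0.44  2.19  0.    0.51  1.48]
shift before turn cm [0.08 0.14 0.08] after turn [0.09 0.14 0.08] turn [ 0.     -0.0001  0.0003]
```

```bash
python3 -m creep '0 0 0 0 0 0.1 -1;0 0 0 0 0 0 -1;0 0 0 1 0 0 -1;0 0 0 1 0 0 -1;0 0 0 1 0 0 -1;0 0 0 1 0 0 -1;0 0 0 1 0 0 -1;0 0 0 0 0 0 -1' 
python3 -m creep '0 0 0 0.5 0 0 -1;0 0 0 0.5 0 0 -1;0 0 0 0.5 0 0 -1;0 0 0 0.2 0 0 -1;0 0 0 0 0 0 -1;0 0 0 0 0 0 -1;0 0 0 0 0 0 -1;0 0 0 0 0 0 -1' 
python3 -c "from h import *; go(.4343,-.0092,.006,4.1)"
```

```text
clock: 12.4
ee_pos: [0.4853, -0.0042, 0.0059]
tcp_rot: [3.139, 0.113, 0.003]
ft_force: [-0.3, -0.1, -2.0]
grip_width: 0.0234
finger_force: 59.1
clock: 13.2
ee_pos: [0.4999, -0.0031, 0.0058]
tcp_rot: [-3.14, -0.113, 0.0]
ft_force: [0.7, 0.2, -1.6]
grip_width: 0.0232
finger_force: 59.1
t 13.2 pos [ 0.4999 -0.0031  0.0058] yaw 4.12 F [ 0.7  0.2 -1.6] w 0.0232 59.1 j6 [-0.01  0.5   2.05 -0.    0.59  1.49]
shift before turn cm [-6.59  0.14 -0.02] after turn [-6.59  0.14 -0.02] turn [-0.      0.0003  0.0003]
```

```bash
for i in 1; do :; done; python3 -m creep '0 0 0 0.2 0 0.05 -1;0 0 0 0.2 0 0 -1;0 0 0 0 0 0 -1;0 0 0 0 0 0 -1;0 0 0 0 0 0 -1;0 0 0 0 0 0 -1;0 0 0 0 0 0 -1;0 0 0 0 0 0 -1' 
python3 -m creep '0 0 0 0.2 0 0 -1;0 0 0 0.2 0 0 -1;0 0 0 0 0 0 -1;0 0 0 0 0 0 -1;0 0 0 0 0 0 -1;0 0 0 0 0 0 -1;0 0 0 0 0 0 -1;0 0 0 0 0 0 -1' 
python3 -m creep '0 0 0 0.2 0 0 -1;0 0 0 0.2 0 0 -1;0 0 0 0 0 0 -1;0 0 0 0 0 0 -1;0 0 0 0 0 0 -1;0 0 0 0 0 0 -1;0 0 0 0 0 0 -1;0 0 0 0 0 0 -1'
```

```text
clock: 14.0
ee_pos: [0.5045, -0.0028, 0.0054]
tcp_rot: [3.14, 0.113, 0.001]
ft_force: [1.9, -1.8, 3.0]
grip_width: 0.0231
finger_force: 59.5
clock: 14.8
ee_pos: [0.5075, -0.0025, 0.0054]
tcp_rot: [-3.14, -0.113, 0.002]
ft_force: [-1.9, -0.4, 8.8]
grip_width: 0.023
finger_force: 60.2
clock: 15.6
ee_pos: [0.5092, -0.0022, 0.0054]
tcp_rot: [-3.139, -0.113, 0.008]
ft_force: [-10.0, -0.4, 16.9]
grip_width: 0.023
finger_force: 60.1
```

```bash
python3 -m creep '0 0 0 0 0 -0.05 -1;0 0 0 0 0 -0.05 -1;0 0 0 0 0 0 -1;0 0 0 0 0 0 -1;0 0 0 0 0 0 -1;0 0 0 0 0 0 -1;0 0 0 0 0 0 -1;0 0 0 0 0 0 -1' 
python3 -c "from h import *; go(.51,-.0022,.006,4.1); measure(look(4))"
```

```text
clock: 16.4
ee_pos: [0.5092, -0.0021, 0.0056]
tcp_rot: [-3.139, -0.113, 0.008]
ft_force: [-6.7, 0.3, 3.1]
grip_width: 0.023
finger_force: 58.6
t 16.4 pos [ 0.5092 -0.0021  0.0056] yaw 4.13 F [-6.7  0.3  3.1] w 0.023 58.6 j6 [-0.01  0.51  2.03 -0.    0.61  1.49]
shift before turn cm [ 0.08  0.01 -0.04] after turn [ 0.08  0.01 -0.04] turn [-0.0004  0.0053  0.0005]
top lid (array([710.8,  10.4]), array([214.2, 310.7]), 4.32) plane slope deg [1.07 0.58] z 0.1886 6604
top dial (array([673.9, -68.4]), array([42., 13.]), 4.46) 72
scene lid (array([668.2,   8.7]), array([300.2, 308.6]), 4.05) plane slope deg [0.77 0.44] z 0.1897 9388
scene dial (array([673.8, -66.9]), array([41.9, 14.6]), 2.49) 111
```

```bash
python3 -m creep '0 0 0 0.2 0 -0.02 -1;0 0 0 0.2 0 -0.02 -1;0 0 0 0.2 0 -0.02 -1;0 0 0 0.2 0 0 -1;0 0 0 0 0 0 -1;0 0 0 0 0 0 -1;0 0 0 0 0 0 -1;0 0 0 0 0 0 -1' 
python3 -m creep '0 0 0 0.2 0 -0.02 -1;0 0 0 0.2 0 -0.02 -1;0 0 0 0.2 0 -0.02 -1;0 0 0 0.2 0 0 -1;0 0 0 0 0 0 -1;0 0 0 0 0 0 -1;0 0 0 0 0 0 -1;0 0 0 0 0 0 -1' 
python3 -c "from h import *; go(.536,-.0002,.006,4.1); measure(look(5))"
```

```text
clock: 17.3
ee_pos: [0.5159, -0.0017, 0.0057]
tcp_rot: [-3.139, -0.113, 0.012]
ft_force: [-8.6, 0.1, 2.7]
grip_width: 0.0235
finger_force: 58.4
clock: 18.1
ee_pos: [0.5239, -0.0011, 0.0059]
tcp_rot: [-3.139, -0.113, 0.012]
ft_force: [-5.8, -1.2, -3.5]
grip_width: 0.0232
finger_force: 58.6
t 18.1 pos [ 0.5239 -0.0011  0.0059] yaw 4.11 F [-5.8 -1.2 -3.5] w 0.0232 58.6 j6 [-0.    0.53  1.99 -0.    0.63  1.49]
shift before turn cm [ 1.22 -0.   -0.02] after turn [ 1.22 -0.   -0.01] turn [-0.0006  0.0079  0.0002]
top lid (array([713.2,   9.8]), array([215.1, 309.3]), 4.11) plane slope deg [0.41 0.54] z 0.1898 6675
top dial (array([677.6, -68. ]), array([40.3, 12.6]), 5.28) 70
scene lid (array([669.3,   8.3]), array([303.5, 310.3]), 4.01) plane slope deg [0.11 0.37] z 0.1909 9506
scene dial (array([677.8, -65.9]), array([41.9, 13.5]), 2.55) 116
```

```bash
cat >>h.py <<'E'
def tilt(tag):
    from scipy.optimize import least_squares
    out=[]
    for n in("top","scene"):
        r=[]
        for tg in (2,3,4,tag):
            X,ok=cloud(np.load(f"pics/{n}{tg}.npz")); c,s=np.cos(np.radians(4.1)),np.sin(np.radians(4.1))
            d=X-[.7135,.0108,0]; bx=d[...,0]*c+d[...,1]*s; by=-d[...,0]*s+d[...,1]*c
            m=ok&(abs(bx)<.085)&(abs(by)<.135)&(np.hypot(bx+.045,by+.075)>.055)&(abs(X[...,2]-.194)<.02)&~((bx>-.02)&(by>0))
            A=np.c_[bx[m]-.08,by[m],np.ones(m.sum())]; z=X[m][:,2]
            p=least_squares(lambda p:(A@p-z)*1000,[0,0,.19],loss="soft_l1").x; r.append(p)
        r=np.array(r); b=r[:3].mean(0); e=r[3]-b
        # foot rise of left/right front foot from plane change, pivot at rear feet
        print(n,"slope change deg",np.degrees(e[:2]).round(3),"rise at rear mm",(e[2]*1e3).round(2),"feet L/R mm",[round((-.16*e[0]+y*e[1])*1e3,2) for y in(.12,-.12)],"absolute rise L/R",[round((-.16*e[0]+y*e[1]+e[2])*1e3,2) for y in(.12,-.12)],"baseline spread",np.degrees(r[:3,0]).round(2))
E
python3 -c "from h import *; tilt(5)"
```

```text
top slope change deg [-0.605  0.162] rise at rear mm 0.57 feet L/R mm [np.float64(2.03), np.float64(1.35)] absolute rise L/R [np.float64(2.6), np.float64(1.92)] baseline spread [0.27 0.12 0.06]
scene slope change deg [-0.926 -0.081] rise at rear mm 0.07 feet L/R mm [np.float64(2.42), np.float64(2.76)] absolute rise L/R [np.float64(2.49), np.float64(2.83)] baseline spread [0.26 0.19 0.2 ]
```

```bash
python3 -m creep '0 0 0 0.2 0 0 -1;0 0 0 0.2 0 0 -1;0 0 0 0.2 0 0 -1;0 0 0 0.2 0 0 -1;0 0 0 0.2 0 0 -1;0 0 0 0.2 0 0 -1;0 0 0 0 0 0 -1;0 0 0 0 0 0 -1' 
python3 -c "
from h import *; go(.5365,-.0002,.006,4.1); r=look(6); measure(r); tilt(6)
cv2.imwrite('pics/v6.png',np.hstack([crop(r['top'],[.6,0,.05],60),crop(r['scene'],[.6,0,.05],60)]))"
```

```text
clock: 19.0
ee_pos: [0.536, -0.0002, 0.0059]
tcp_rot: [-3.139, -0.113, 0.012]
ft_force: [-7.5, 0.1, -4.1]
grip_width: 0.0232
finger_force: 58.6
t 19.0 pos [ 5.36e-01 -2.00e-04  5.90e-03] yaw 4.11 F [-7.5  0.1 -4.1] w 0.0232 58.6 j6 [-0.    0.54  1.97 -0.    0.64  1.5 ]
shift before turn cm [ 0.05  0.   -0.01] after turn [ 0.05  0.   -0.01] turn [-0.0006  0.0077  0.0002]
top lid (array([714.3,  10.8]), array([216.7, 311.3]), 4.25) plane slope deg [-0.19  0.5 ] z 0.1907 6680
top dial (array([679.3, -67.8]), array([40.5, 12.6]), 6.35) 73
scene lid (array([673.6,   9.7]), array([299.2, 307.6]), 4.08) plane slope deg [-0.51  0.32] z 0.192 9536
scene dial (array([680.8, -65.1]), array([40.8, 15.1]), 6.08) 119
top slope change deg [-1.479  0.131] rise at rear mm 0.53 feet L/R mm [np.float64(4.4), np.float64(3.86)] absolute rise L/R [np.float64(4.93), np.float64(4.38)] baseline spread [0.27 0.12 0.06]
scene slope change deg [-1.559 -0.017] rise at rear mm 0.44 feet L/R mm [np.float64(4.32), np.float64(4.39)] absolute rise L/R [np.float64(4.76), np.float64(4.83)] baseline spread [0.26 0.19 0.2 ]
```

View pics/v6.png

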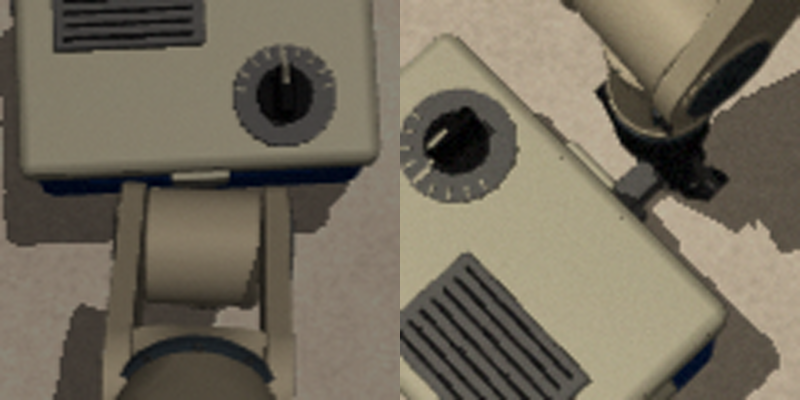

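The box front is up, the dial points at the long mark (left crop (285,65)), and the gripper is clear of the clasp and lid. Both cameras give about 4 to 4.9 mm under the front feet, and the push geometry gives about 4.9. I'll add 1.5 mm of push, ease off the lift slightly and check that it holds.

```bash
python3 -m creep '0 0 0 0.1 0 0.01 -1;0 0 0 0.05 0 0.01 -1;0 0 0 0 0 0 -1;0 0 0 0 0 0 -1;0 0 0 0 0 0 -1;0 0 0 0 0 0 -1;0 0 0 0 0 0 -1;0 0 0 0 0 0 -1' 
python3 -c "
from h import *; go(.5365,-.0002,.006,4.1); r=look(7); measure(r); tilt(7)
for n,f in r.items():
    X,ok=cloud(f)
    for nm,c,zl in(('bottle',(.455,.32),.02),('tape',(.541,.473),.015)):
        m=ok&(np.hypot(X[...,0]-c[0],X[...,1]-c[1])<.08)&(X[...,2]>zl); print(nm,rect(X[m]))"
```

```text
clock: 19.9
ee_pos: [0.5371, -0.0001, 0.0058]
tcp_rot: [-3.139, -0.113, 0.013]
ft_force: [-7.5, -0.2, -0.5]
grip_width: 0.0231
finger_force: 58.8
t 19.9 pos [ 5.371e-01 -1.000e-04  5.800e-03] yaw 4.11 F [-7.5 -0.2 -0.5] w 0.0231 58.8 j6 [-0.    0.54  1.96 -0.    0.65  1.5 ]
shift before turn cm [-0.06  0.   -0.02] after turn [-0.06  0.   -0.02] turn [-0.0006  0.0083  0.0002]
top lid (array([715.3,   9.9]), array([215.9, 309.6]), 4.05) plane slope deg [-0.3   0.47] z 0.1909 6662
top dial (array([680.1, -67.8]), array([39.3, 12.5]), 5.39) 70
scene lid (array([673.2,   9.5]), array([300.6, 308.2]), 4.08) plane slope deg [-0.56  0.32] z 0.192 9568
scene dial (array([681.1, -65.8]), array([41.1, 14. ]), 3.14) 121
top slope change deg [-1.651  0.077] rise at rear mm 0.42 feet L/R mm [np.float64(4.77), np.float64(4.45)] absolute rise L/R [np.float64(5.19), np.float64(4.87)] baseline spread [0.27 0.12 0.06]
scene slope change deg [-1.732 -0.071] rise at rear mm 0.2 feet L/R mm [np.float64(4.69), np.float64(4.99)] absolute rise L/R [np.float64(4.89), np.float64(5.19)] baseline spread [0.26 0.19 0.2 ]
bottle (array([455. , 318.7]), array([62.2, 59.3]), 66.3)
tape (array([541.3, 471.6]), array([63.6, 68. ]), 1.71)
bottle (array([455.4, 322.5]), array([61.1, 61.1]), 72.52)
tape (array([541.2, 473.4]), array([66.3, 66. ]), 48.94)
```

Both front feet are about 5 mm clear, the dial is at off, and the bottle and tape are where they were. I'm handing in.

```bash
python3 -c "from rig import ctrl; print(ctrl.job_done())"
```

```text
the job is handed in; nothing more can be done
None
```

Job handed in at about 20 s: the dial is at off, the wedge is still gripped under the middle of the front edge with both front feet about 5 mm clear by camera, and the box, bottle and tape measured in place.

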